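# Roll the gift tin onto the brass strip

### The arm

A 6-joint arm with a two-finger parallel gripper is mounted at the origin on the work surface. World frame = base frame: x ahead of the robot, y to its left, z up, the work surface at z = 0. Lengths are in mm, angles in degrees, forces in N, time in s.
With the tool pointing down it reaches from about 300 to 850 mm from the base axis. Payload 4.2 kg.
Tool frame: the origin (TCP) lies midway between the tips of the shut fingers; the grasp point (between the pads) lies 19 mm behind it (env.grip_depth is the distance from the TCP to the grasp point, in mm); z points along the fingers, y is the line along which they close (so a half turn about z gives the same grasp; the last joint's range is limited). The gripper opens to 91 mm and grips with 3 to 60 N. Pads are 32 mm wide; open, the fingers measure 118 mm over their backs; the gripper's body (76 mm by 178 mm) begins 60 mm behind the grasp point.
Start: joints at [66.75, 18.312, 89.639, -0, 72.044, -1.146], TCP at [216.376, 532.752, 213.976] pointing down, gripper open.
Joint ranges: [-177.97, 177.97], [-48.28, 115.42], [12.27, 149.76], [-77.06, 257.06], [2.81, 150.46], [-146.56, 146.56]. Speed limits (degrees/s): [147.25, 147.25, 180, 180, 180, 180].

### API

Orientations are given as [roll, pitch, yaw] about the fixed x, y, z axes, in that order (R = Rz(yaw) Ry(pitch) Rx(roll)).
In Python, from workcell import env, eyes gives the robot as it stands.
- The arm moves only by the tool send_rows, never from a script. Its argument "motion" is a list of rows, each a list of 7 numbers: the shift along the world's x, y, z normalised to -1 to 1, where 1 is 0.5 m, then the turn, a rotation vector about the world's x, y, z normalised to -1 to 1, where 1 is 60 degrees, then the opening, from -1 (shut) to 1 (fully open). A call has 1 to 20 rows; each row is the pose to reach, as a shift and turn from the pose commanded when the call began; what a row does not reach only later rows make up. A row lasts 1/8 s, in which the tool goes at most 62.5 mm and 10.7 degrees, less where a joint would pass 70% of its speed; a pose out of reach is approached as far as the arm can. A call with a number of a shift or a turn outside -1 to 1 is refused whole. A call with a gripper value outside its range is refused whole. The fingers move at their own pace and stop on an object; "squeeze" is the grip in N (left out, the last holds). Time passes only in rows, so rows that repeat a pose let the fingers close. It gives the time, the measured TCP pose, the force, the opening and the grip force at its end, in the units of the state.
- env.state(): the state, without advancing time (a new reading comes with each control period).
- eyes.grab_frame(name): name is "scene" or "top"; returns a dict with "pixels" (384x512x3 uint8, red, green, blue), "depth" (384x512 float32, mm along the optical axis (not along the pixel's ray), 0 where there is no reading), "fx", "fy", "cx", "cy" (pixels), "R" (3x3) and "t" (3): a world point X has camera coordinates R X + t. Camera axes: x right, y down, z forward; pixel columns grow to the right and rows downward; lengths in mm; the calibration is good to about 2 mm. A picture is of the moment at which its call begins.
- env.job_done(): hands the job in; it is judged then, once.
The state is a dict: "time_s": time; "qpos": joint angles; "qvel": joint speeds; "effort": joint torques, N m; "ee_pos": TCP position; "ee_rot": TCP orientation; "force": force on the tool from outside, world axes, zero at the start; "torque": the same for the moment, N m; "gripper_width": finger opening in mm; "gripper_force": force on a finger pad.
Only numpy, scipy, OpenCV 4.12 (cv2) and the standard library are available. Lean on these libraries where they do the work, as an engineer would, in place of code of your own. Each camera call takes 0.05 s, during which the arm holds its last target. There are 200 camera calls.

### The job

Roll the steel gift tin along the leather mat, pushing on its top with your fingertips, until it lies at rest on the brass strip and along it, then take your hand away. Keep the fingertips on the upper half of the tin, do not lift it or let it race off, and leave the crystal stopper, the brass funnel and the cork dish where they stand.

Things in the scene. Friction and masses are not known exactly. Their poses are not given: they have to be found in the camera images.
- tin: closed steel gift tin lying on its side on the mat: plain cylinder, diameter 80 mm, length 120 mm, about 0.25 to 0.5 kg. Origin at its centre, 40 mm above the mat. Its x axis is the cylinder's axis, at the start within 3 degrees of parallel to the strip; y and z turn as it rolls. It starts 90 to 170 mm to either side of the strip. Let go at 0.1 m/s it rolls on about 15 mm.
- strip: flat brass strip let flush into the mat's top (no step), 30 mm wide along its y and 210 mm long along its x, running across the mat. Origin at its centre, on the mat's top; z up.
- mat: fixed leather display mat, 420 mm long along its y, 210 mm wide along its x, 3 mm thick. Origin at the centre of its underside, on the counter; z up.
- stopper: heavy crystal stopper, 52 mm in diameter and 76 mm high, standing loose on its flat head near one end of the mat, across the strip from the tin. Origin at the centre of its underside.
- funnel: brass bottle-neck funnel standing loose with its wide mouth down, 72 mm in diameter, 82 mm high, on the counter beyond the mat's far long side. Origin at the centre of its underside.
- dish: round turquoise faience dish with a few corks in it, 108 mm in diameter, 44 mm high with the corks, loose on the counter beyond the mat's far long side. Origin at the centre of its underside.
Things that resemble listed ones, but are neither listed nor needed, are in the scene too. There is more than one size of the tin; the job needs the middle-sized.

How it is judged:
By the outcome, as a careful person would: the job done as asked, in the order asked, and still so for the second after the job is handed in, with the robot touching nothing.
It also fails if it takes over 54 s, if anything falls off the work surface, if the arm or the gripper's body presses on something with over 40 N, if the wrist force passes 120 N, or if a joint passes its speed limit or range.

## Working session

There is one attempt and no reset: what is moved stays moved. The work goes in short steps, Python scripts to look and compute and a tool call to move; the robot and the scene stay as the last step left them, time stands still between calls to the robot, and variables do not carry over. Pictures are saved under pics/ and viewed, at most 10 in all, crops included, and the job is handed in when it is done.

Besides the shell and the picture viewer there is one more tool, called after "Request:" in YAML: its name, and indented under it one key for each argument. send_rows: Moves the arm, as the interface text tells. Its arguments: {"type":"object","properties":{"motion":{"type":"array"},"squeeze":{"type":"number"}},"required":["motion"]}

```bash
mkdir -p pics; python3 - <<'E'
from workcell import env, eyes
import cv2,numpy as np
for n in("top","scene"):
    f=eyes.grab_frame(n); np.savez(f"pics/{n}0.npz",**f)
    cv2.imwrite(f"pics/{n}0.png",cv2.resize(f["pixels"][:,:,::-1],(800,600)))
    print(n,f["R"],f["t"],f["fx"])
print(env.state())
E
```

```text
top [[-0.02506525 -0.99968438 -0.00169402]
 [-0.9774043   0.02486232 -0.20991117]
 [ 0.20988703 -0.00360574 -0.97771899]] [ -72.04908799  625.60268618 1152.92268113] 485.4266305583496
scene [[-0.67668694  0.73621159  0.00934197]
 [ 0.58665429  0.54680185 -0.59736462]
 [-0.44489497 -0.39874833 -0.80191536]] [ 470.05679406 -274.0673976  1201.47278111] 356.431902491261
{'time_s': 0.1, 'qpos': array([ 6.67477838e+01,  1.83471536e+01,  8.96989929e+01, -9.78326422e-04,
        7.20434787e+01, -1.14421723e+00]), 'qvel': array([-0.11545245, -0.1389161 , -0.2585509 ,  0.01576366, -0.05454122,
        0.02434893]), 'effort': array([ 1.11222966e-03, -4.13328159e+01, -2.32511973e+01,  7.28930393e-02,
        4.21807368e-02, -5.00945077e-05]), 'ee_pos': array([216.2154306 , 532.31776044, 213.21548408]), 'ee_rot': array([-1.79910374e+02, -8.59711298e-04,  1.57892303e+02]), 'force': array([-0.04870671,  0.46491969, -0.87173904]), 'torque': array([0.03932513, 0.02816865, 0.00249947]), 'gripper_force': 0.0, 'gripper_width': 91.56823679373774}
```

View pics/top0.png

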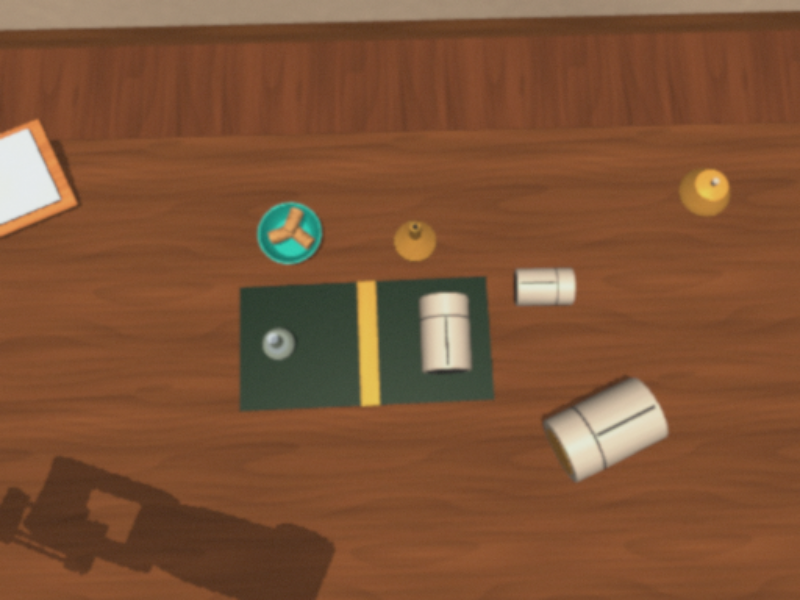

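View pics/scene0.png

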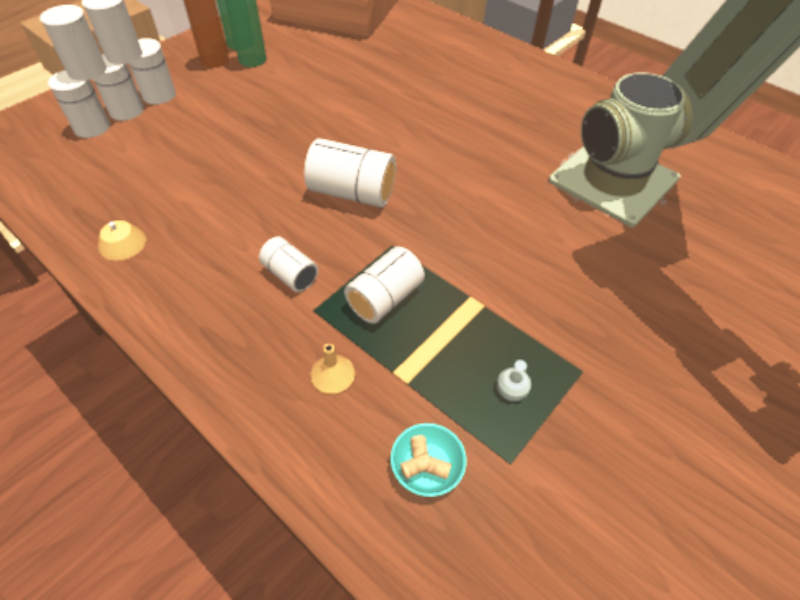

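The tin lies on the mat at (445,332) in the top view, with the strip at (368,343), the stopper at (278,343), the funnel at (415,240) and the dish at (290,232). The spare tins are off the mat on the right. Next I measure these positions.

```bash
cat > h.py <<'E'
from workcell import env, eyes
import cv2,numpy as np
def cloud(f):
    v,u=np.mgrid[0:384,0:512]; d=f["depth"].astype(float)
    c=np.stack([(u-f["cx"])/f["fx"]*d,(v-f["cy"])/f["fy"]*d,d],-1)
    return (c-f["t"])@f["R"]   # R^T(c-t)
def line(P):
    (cx,cy),(w,h),a=cv2.minAreaRect(P[:,:2].astype(np.float32))
    b=cv2.boxPoints(((cx,cy),(w,h),a)); e=[b[1]-b[0],b[2]-b[1]]; e=max(e,key=np.linalg.norm); e=e*np.sign(e[0])
    return np.round([cx,cy,w,h,np.degrees(np.arctan2(e[1],e[0]))],1)
def big(m):
    n,l,s,_=cv2.connectedComponentsWithStats(m.astype(np.uint8)); return l==1+np.argmax(s[1:,4])
def tin_strip(f):
    P=cloud(f); hsv=cv2.cvtColor(f["pixels"],cv2.COLOR_RGB2HSV); z=P[...,2]; ok=f["depth"]>0
    s=big(ok&(abs(z-3)<6)&(hsv[...,0]>18)&(hsv[...,0]<35)&(hsv[...,1]>110)&(hsv[...,2]>120))
    return P,s
E
python3 - <<'E'
from h import *
f=dict(np.load("pics/top0.npz")); P,s=tin_strip(f); ok=f["depth"]>0
print("strip",line(P[s]),np.median(P[s][:,2]))
g=P[s]; c=np.polyfit(g[:,0],g[:,1],1); print("strip fit",np.degrees(np.arctan(c[0])),g.mean(0))
def box(u0,u1,v0,v1,z0,z1):
    m=np.zeros(ok.shape,bool); k=.64
    m[int(v0*k):int(v1*k),int(u0*k):int(u1*k)]=1
    q=P[m&ok]; return q[(q[:,2]>z0)&(q[:,2]<z1)]
for n,b in dict(tin=(410,480,285,380,45,100),stop=(250,310,310,370,12,100),fun=(385,445,210,270,12,110),dish=(250,330,195,270,12,60)).items():
    q=box(*b); print(n,line(q),np.percentile(q[:,2],[50,98]),q[:,:2].min(0),q[:,:2].max(0))
q=box(410,480,285,380,73,100);c=np.polyfit(q[:,0],q[:,1],1);print("tin ridge",line(q),np.degrees(np.arctan(c[0])))
fs=dict(np.load("pics/scene0.npz"));P,s=tin_strip(fs);print("scene strip",line(P[s]))
m=(P[...,2]>60)&(P[...,2]<100)&(fs["depth"]>0)
sp=P[m]; sp=sp[(abs(sp[:,0]-q[:,0].mean())<90)&(abs(sp[:,1]-q[:,1].mean())<60)]; print("scene tin",line(sp),np.percentile(sp[:,2],98))
E
```

```text
strip [567.7 -11.1 209.   34.4   1.1] 3.3420416462254954
strip fit 1.1186935369606832 [564.66965183 -11.10677383   3.28495361]
tin [ 570.8 -139.4  121.    79.4    1.2] [77.24961846 86.04381713] [ 510.33467693 -179.37314962] [631.25895981 -99.32926178]
stop [565.7 133.5  49.8  49.4  32.2] [36.7019852  81.14415354] [540.42703826 108.6506483 ] [591.61354789 157.96386096]
fun [741.8 -94.4  61.7  61.9  -6.2] [25.84111933 83.64979987] [ 710.03441448 -125.33740586] [772.87266005 -63.60859196]
dish [753.7 117.6 107.  105.3  44. ] [28.79895974 44.02994161] [700.05590089  63.833017  ] [806.91775706 170.92365866]
tin ridge [ 5.706e+02 -1.389e+02  5.960e+01  1.207e+02 -3.000e-01] 0.5103281559316921
scene strip [563.1   4.4 203.6  20.2   7.1]
scene tin [ 572.1 -133.7  123.5   72.9    1.6] 85.35704598050945
```

Tin centre is (571,-139) at about 1° and the strip is (567,-11) at about 1.1°, so they are parallel. The tin needs about 128 mm of roll toward +y. I move over with the fingers spread along the tin's axis.

Request:
send_rows:
  motion:
    - [0.354,-0.688,0,0,0,-0.557,0]
    - [0.354,-0.688,0,0,0,-0.557,0]
    - [0.354,-0.688,0,0,0,-0.557,0]
    - [0.354,-0.688,0,0,0,-0.557,0]
    - [0.354,-0.688,0,0,0,-0.557,0]
    - [0.354,-0.688,0,0,0,-0.557,0]
    - [0.354,-0.688,0,0,0,-0.557,0]

```text
time_s: 0.98
ee_pos: [394.2, 185.9, 213.8]
ee_rot: [-180.0, 0.0, 124.2]
force: [0.5, 0.1, 0.1]
gripper_width: 45.7
gripper_force: 0.0
```

Request:
send_rows:
  motion:
    - [0.354,-0.67,0,0,0,-0.557,0]
    - [0.354,-0.67,0,0,0,-0.557,0]
    - [0.354,-0.67,0,0,0,-0.557,0]
    - [0.354,-0.67,0,0,0,-0.557,0]
    - [0.354,-0.67,0,0,0,-0.557,0]
    - [0.354,-0.67,0,0,0,-0.557,0]
    - [0.354,-0.67,-0.2,0,0,-0.557,0]
    - [0.354,-0.67,-0.2,0,0,-0.557,0]
    - [0.354,-0.67,-0.2,0,0,-0.557,0]
    - [0.354,-0.67,-0.2,0,0,-0.557,0]

```text
time_s: 2.22
ee_pos: [571.6, -145.8, 115.4]
ee_rot: [179.9, 0.0, 91.1]
force: [-0.3, -0.2, 0.5]
gripper_width: 45.5
gripper_force: 0.0
```

Request:
send_rows:
  motion:
    - [0,-0.01,-0.04,0,0,0,0]
    - [0,-0.01,-0.055,0,0,0,0]
    - [0,-0.01,-0.06,0,0,0,0]
    - [0,-0.01,-0.062,0,0,0,0]
    - [0,-0.01,-0.062,0,0,0,0]

```text
time_s: 2.85
ee_pos: [570.7, -151.2, 83.6]
ee_rot: [179.9, 0.0, 91.1]
force: [-0.3, 1.4, -0.4]
gripper_width: 45.7
gripper_force: 0.0
```

Request:
send_rows:
  motion:
    - [0,0,-0.002,0,0,0,0]
    - [0,0,-0.002,0,0,0,0]

```text
time_s: 3.1
ee_pos: [570.8, -151.4, 83.2]
ee_rot: [179.9, 0.0, 91.1]
force: [-0.9, 0.4, 5.1]
gripper_width: 45.4
gripper_force: 2.6
```

Request:
send_rows:
  motion:
    - [0,0,-0.002,0,0,0,0]
    - [0,0,-0.002,0,0,0,0]

```text
time_s: 3.35
ee_pos: [570.8, -151.6, 83.1]
ee_rot: [179.9, 0.0, 91.1]
force: [-3.3, 0.7, 9.7]
gripper_width: 45.7
gripper_force: 5.1
```

Request:
send_rows:
  motion:
    - [0,0.004,0,0,0,0,0]
    - [0,0.01,0,0,0,0,0]
    - [0,0.018,0,0,0,0,0]
    - [0,0.026,0,0,0,0,0]
    - [0,0.034,0,0,0,0,0]
    - [0,0.042,0,0,0,0,0]
    - [0,0.05,0,0,0,0,0]
    - [-0.001,0.058,0,0,0,0,0]
    - [-0.001,0.066,0,0,0,0,0]
    - [-0.001,0.074,0,0,0,0,0]
    - [-0.001,0.082,0,0,0,0,0]
    - [-0.001,0.088,0,0,0,0,0]
    - [-0.002,0.092,0,0,0,0,0]
    - [-0.002,0.094,0,0,0,0,0]
    - [-0.002,0.094,0,0,0,0,0]

```text
time_s: 5.22
ee_pos: [570.1, -104.5, 83.1]
ee_rot: [179.9, 0.1, 91.1]
force: [-1.4, -0.1, 10.3]
gripper_width: 45.7
gripper_force: 4.9
```

```bash
cat >> h.py <<'E'
def tin(f,y0,y1):
    P=cloud(f); m=(f["depth"]>0)&(P[...,2]>25)&(P[...,2]<80)&(P[...,0]>495)&(P[...,0]<650)&(P[...,1]>y0)&(P[...,1]<y1)
    return P[m],m
E
python3 - <<'E'
from h import *
f=eyes.grab_frame("top"); cv2.imwrite("pics/top1.png",cv2.resize(f["pixels"][:,:,::-1],(800,600))[200:450,200:600])
E
```

```text
(no output)
```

View pics/top1.png

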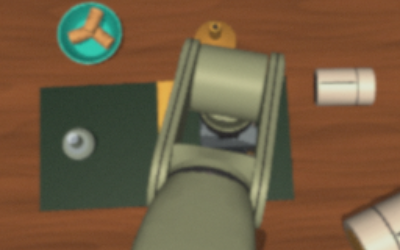

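The arm covers the tin in the top view; everything else is unmoved. I lift, move back, and check with the scene camera.

Request:
send_rows:
  motion:
    - [0,0,0.01,0,0,0,0]
    - [0,0,0.03,0,0,0,0]
    - [0,-0.024,0.03,0,0,0,0]
    - [0.001,-0.048,0.03,0,0,0,0]
    - [0.001,-0.048,0.03,0,0,0,0]

```text
time_s: 5.9
ee_pos: [569.7, -129.4, 95.6]
ee_rot: [-180.0, -0.0, 91.0]
force: [-0.4, -1.0, -0.1]
gripper_width: 45.4
gripper_force: 0.0
```

```bash
python3 - <<'E'
from h import *
f=eyes.grab_frame("scene"); cv2.imwrite("pics/sc1.png",cv2.resize(f["pixels"][:,:,::-1],(1024,768))[280:580,380:780])
np.savez("pics/sc1.npz",**f)
for g in (dict(np.load("pics/scene0.npz")),f):
    q,m=tin(g,-190,0); print(line(q),q[:,1].min(),q[:,1].max(),np.bincount(((q[:,1]+190)/10).astype(int)))
E
```

```text
[ 571.3 -133.1   79.   124.2   -0.7] -173.2946036272024 -94.20403753876164 [  0   7  62  98  33  36  49 183 260 240]
[ 571.7 -110.9  122.2   80.1    0.8] -150.09732392059058 -70.34275598527255 [  0   0   0   1  36  78  46  35  40 133 242 329]
```

View pics/sc1.png

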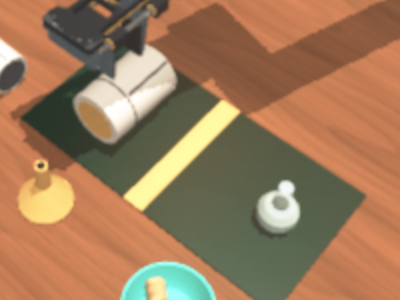

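The tin rolled about 23.5 mm, as the model predicts, and is still aligned. I repeat the stroke, working in cycles.

Request:
send_rows:
  motion:
    - [0,0,-0.02,0,0,0,0]
    - [0,0,-0.028,0,0,0,0]
    - [0,0,-0.03,0,0,0,0]
    - [0,0.005,-0.03,0,0,0,0]
    - [0,0.015,-0.03,0,0,0,0]
    - [0,0.025,-0.03,0,0,0,0]
    - [0,0.035,-0.03,0,0,0,0]
    - [-0.001,0.045,-0.03,0,0,0,0]
    - [-0.001,0.055,-0.03,0,0,0,0]
    - [-0.001,0.065,-0.03,0,0,0,0]
    - [-0.001,0.075,-0.03,0,0,0,0]
    - [-0.001,0.085,-0.03,0,0,0,0]
    - [-0.002,0.092,-0.03,0,0,0,0]
    - [-0.002,0.096,-0.03,0,0,0,0]
    - [-0.002,0.096,-0.03,0,0,0,0]
    - [-0.002,0.096,-0.02,0,0,0,0]
    - [-0.002,0.096,0,0,0,0,0]
    - [-0.001,0.048,0,0,0,0,0]
    - [-0.001,0.048,0,0,0,0,0]

```text
time_s: 8.32
ee_pos: [569.5, -105.0, 96.0]
ee_rot: [180.0, 0.0, 91.0]
force: [-0.4, 0.4, 0.4]
gripper_width: 45.6
gripper_force: 0.0
```

Request:
send_rows:
  motion:
    - [0,0,-0.02,0,0,0,0]
    - [0,0,-0.028,0,0,0,0]
    - [0,0,-0.03,0,0,0,0]
    - [0,0.005,-0.03,0,0,0,0]
    - [0,0.015,-0.03,0,0,0,0]
    - [0,0.025,-0.03,0,0,0,0]
    - [0,0.035,-0.03,0,0,0,0]
    - [-0.001,0.045,-0.03,0,0,0,0]
    - [-0.001,0.055,-0.03,0,0,0,0]
    - [-0.001,0.065,-0.03,0,0,0,0]
    - [-0.001,0.075,-0.03,0,0,0,0]
    - [-0.001,0.085,-0.03,0,0,0,0]
    - [-0.002,0.092,-0.03,0,0,0,0]
    - [-0.002,0.096,-0.03,0,0,0,0]
    - [-0.002,0.096,-0.03,0,0,0,0]
    - [-0.002,0.096,-0.02,0,0,0,0]
    - [-0.002,0.096,0,0,0,0,0]
    - [-0.001,0.048,0,0,0,0,0]
    - [-0.001,0.048,0,0,0,0,0]

```text
time_s: 10.7
ee_pos: [568.9, -80.9, 95.9]
ee_rot: [-180.0, 0.0, 91.0]
force: [-1.3, -0.1, -0.1]
gripper_width: 45.4
gripper_force: 0.0
```

```bash
python3 - <<'E'
from h import *
f=eyes.grab_frame("scene"); cv2.imwrite("pics/sc2.png",cv2.resize(f["pixels"][:,:,::-1],(1024,768))[280:580,380:780])
q,m=tin(f,-150,60); print(line(q),q[:,1].min(),q[:,1].max())
E
```

```text
[ 5.708e+02 -6.220e+01  7.950e+01  1.229e+02 -2.000e-01] -102.11588862992024 -22.482178779827144
```

View pics/sc2.png

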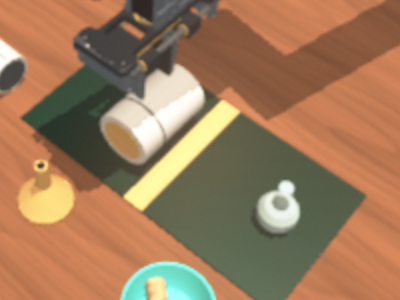

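The tin is at about y=-67, as predicted, and still parallel. Two more full strokes, then a check.

Request:
send_rows:
  motion:
    - [0,0,-0.02,0,0,0,0]
    - [0,0,-0.028,0,0,0,0]
    - [0,0,-0.03,0,0,0,0]
    - [0,0.005,-0.03,0,0,0,0]
    - [0,0.015,-0.03,0,0,0,0]
    - [0,0.025,-0.03,0,0,0,0]
    - [0,0.035,-0.03,0,0,0,0]
    - [-0.001,0.045,-0.03,0,0,0,0]
    - [-0.001,0.055,-0.03,0,0,0,0]
    - [-0.001,0.065,-0.03,0,0,0,0]
    - [-0.001,0.075,-0.03,0,0,0,0]
    - [-0.001,0.085,-0.03,0,0,0,0]
    - [-0.002,0.092,-0.03,0,0,0,0]
    - [-0.002,0.096,-0.03,0,0,0,0]
    - [-0.002,0.096,-0.03,0,0,0,0]
    - [-0.002,0.096,-0.02,0,0,0,0]
    - [-0.002,0.096,0,0,0,0,0]
    - [-0.001,0.048,0,0,0,0,0]
    - [-0.001,0.048,0,0,0,0,0]

```text
time_s: 13.12
ee_pos: [568.4, -56.9, 96.0]
ee_rot: [180.0, -0.0, 91.0]
force: [-0.4, 0.4, -0.1]
gripper_width: 46.2
gripper_force: 0.0
```

Request:
send_rows:
  motion:
    - [0,0,-0.02,0,0,0,0]
    - [0,0,-0.028,0,0,0,0]
    - [0,0,-0.03,0,0,0,0]
    - [0,0.005,-0.03,0,0,0,0]
    - [0,0.015,-0.03,0,0,0,0]
    - [0,0.025,-0.03,0,0,0,0]
    - [0,0.035,-0.03,0,0,0,0]
    - [-0.001,0.045,-0.03,0,0,0,0]
    - [-0.001,0.055,-0.03,0,0,0,0]
    - [-0.001,0.065,-0.03,0,0,0,0]
    - [-0.001,0.075,-0.03,0,0,0,0]
    - [-0.001,0.085,-0.03,0,0,0,0]
    - [-0.002,0.092,-0.03,0,0,0,0]
    - [-0.002,0.096,-0.03,0,0,0,0]
    - [-0.002,0.096,-0.03,0,0,0,0]
    - [-0.002,0.096,-0.02,0,0,0,0]
    - [-0.002,0.096,0,0,0,0,0]
    - [-0.001,0.048,0.02,0,0,0,0]
    - [-0.001,0.048,0.02,0,0,0,0]

```text
time_s: 15.5
ee_pos: [568.4, -33.0, 106.6]
ee_rot: [179.9, 0.0, 91.0]
force: [0.5, 0.4, -0.8]
gripper_width: 45.6
gripper_force: 0.0
```

Request:
send_rows:
  motion:
    - [0,-0.1,0.1,0,0,0,0]
    - [0,-0.4,0.2,0,0,0,0]
    - [0,-0.4,0.2,0,0,0,0]
    - [0,-0.4,0.2,0,0,0,0]
    - [0,-0.4,0.2,0,0,0,0]
    - [0,-0.4,0.2,0,0,0,0]

```text
time_s: 16.25
ee_pos: [567.5, -231.0, 205.0]
ee_rot: [-179.9, -0.1, 91.1]
force: [0.5, -0.5, -0.3]
gripper_width: 45.7
gripper_force: 0.0
```

```bash
cat >> h.py <<'E'
def report(f):
    P,s=tin_strip(f)
    q,m=tin(f,-100,90); q=P[(f["depth"]>0)&(P[...,2]>45)&(P[...,2]<100)&(P[...,0]>495)&(P[...,0]<645)&(P[...,1]>-80)&(P[...,1]<75)]
    print("tin",line(q),q[:,:2].min(0),q[:,:2].max(0),"strip now",line(P[s]))
E
python3 - <<'E'
from h import *
f=eyes.grab_frame("top"); cv2.imwrite("pics/top2.png",cv2.resize(f["pixels"][:,:,::-1],(800,600))[150:500,200:600])
report(f)
E
```

```text
tin [569.2 -19.9 121.3  79.3   0.8] [508.31748366 -60.10719468] [630.26579199  19.78646331] strip now [486.6 -13.1  33.7  46.8  -0.5]
```

View pics/top2.png

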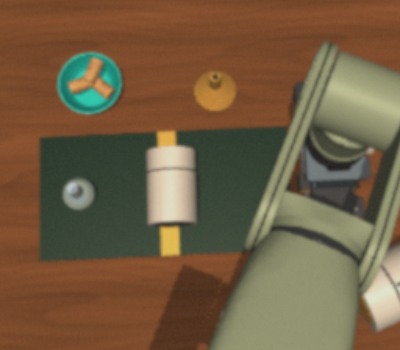

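The tin is at y=-19.9 with the strip centre at -11.1, so one last 8.8 mm roll, which is 17.6 mm of hand travel.

Request:
send_rows:
  motion:
    - [0,0.4,-0.1,0,0,0,0]
    - [0,0.406,-0.18,0,0,0,0]
    - [0,0.406,-0.2,0,0,0,0]
    - [0,0.406,-0.2,0,0,0,0]
    - [0,0.406,-0.22,0,0,0,0]
    - [0,0.406,-0.22,0,0,0,0]
    - [0,0.406,-0.24,0,0,0,0]
    - [0,0.406,-0.248,0,0,0,0]
    - [0,0.406,-0.25,0,0,0,0]
    - [0,0.409,-0.25,0,0,0,0]
    - [0,0.415,-0.25,0,0,0,0]
    - [0,0.422,-0.25,0,0,0,0]
    - [0,0.429,-0.25,0,0,0,0]
    - [0,0.435,-0.25,0,0,0,0]
    - [0,0.439,-0.25,0,0,0,0]
    - [0,0.441,-0.25,0,0,0,0]
    - [0,0.441,-0.25,0,0,0,0]
    - [0,0.441,-0.25,0,0,0,0]
    - [0,0.441,-0.24,0,0,0,0]
    - [0,0.441,-0.2,0,0,0,0]

```text
time_s: 18.8
ee_pos: [567.1, -12.4, 105.4]
ee_rot: [-179.9, -0.0, 91.0]
force: [-0.4, -0.1, -0.5]
gripper_width: 45.6
gripper_force: 0.0
```

Request:
send_rows:
  motion:
    - [0,0,0.08,0,0,0,0]
    - [0,-0.1,0.18,0,0,0,0]
    - [0,-0.44,0.2,0,0,0,0]
    - [0,-0.44,0.2,0,0,0,0]
    - [0,-0.44,0.2,0,0,0,0]
    - [0,-0.44,0.2,0,0,0,0]
    - [0,-0.44,0.2,0,0,0,0]
    - [0,-0.44,0.2,0,0,0,0]

```text
time_s: 19.8
ee_pos: [567.8, -230.6, 205.8]
ee_rot: [-180.0, -0.0, 91.1]
force: [0.0, 0.8, -0.4]
gripper_width: 45.7
gripper_force: 0.0
```

```bash
python3 - <<'E'
from h import *
f=eyes.grab_frame("top"); cv2.imwrite("pics/top3.png",cv2.resize(f["pixels"][:,:,::-1],(800,600))[150:500,200:600])
report(f)
E
```

```text
tin [ 5.688e+02 -1.170e+01  7.830e+01  1.221e+02 -5.000e-01] [508.02105347 -50.87671659] [629.69878318  27.72951433] strip now [486.9 -13.   33.9  47.2  -0.7]
```

View pics/top3.png

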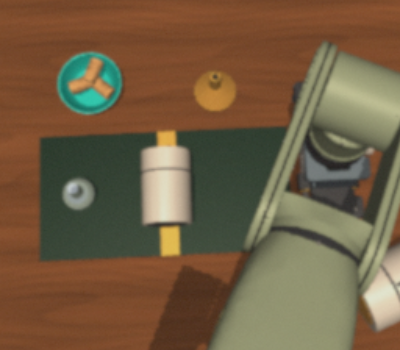

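The tin is centred on the strip (y=-11.7 against -11.1) and parallel to it, the other things are unmoved and the hand is clear.

```bash
python3 -c "
from workcell import env
print(env.job_done())"
```

```text
the job is handed in; nothing more can be done
None
```

The tin lies at rest on the brass strip, centred to within about 1 mm and parallel to within about 2°; the hand is clear, the stopper, funnel and dish show no movement in the pictures, and the job was handed in at about 20 s.

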